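Lock the sieve stack on the sieve shaker with its R-clip

TASK

Make the small sieve shaker safe to run: swing its raised clamp arm all the way down onto the sieve lid, so that the upright stud stands through the eye of the arm, then take the R-clip by its red tab and push its straight leg through the cross hole of the stud, above the arm, until the bow springs over the stud, and let go. The stud turns in its socket, so its hole may point somewhat to the left or right: find it by eye or by feel with a light touch, never force the clip against the stud, and leave the other things on the bench where they are.

Things in the scene. Friction and masses are not known exactly. Their poses are not given: they have to be found in the camera images.
- shaker: sieve shaker, fixed to the bench: white box 134 x 166 mm, 55 mm high, with a steel and brass sieve stack of 94 mm diameter on it (lid top 109 mm above the bench), a hinge fork on its left and a steel stud on its right. Origin: centre of its underside; x away from the robot, y to the left
- clamp (a joint): angle in rad of the shaker's steel clamp arm (flat bar 22 mm wide, 8 mm thick, from the fork at the left over the sieve lid to the stud): 0 = fully down and level, a hard stop; positive = free end raised, up to 1.2. Stiff hinge (about 0.3 N m): it stays where it is left. Starts at 0.5 to 0.95
- clamp_hinge (a point): point on the arm's hinge axis, mid-thickness, 121 mm above the bench. The frame turns with the arm: x is the level hinge axis, -y runs along the arm to its free end, z is normal to its top face, which lies 4 mm above this point. The arm's eye (25 mm hole in a 36 mm ring) is 124 mm from here along -y
- clamp_tongue (a point): centre of the top face of the black thumb grip (22 x 22 mm, 8 mm thick) at the free end of the clamp arm, 161 mm from the hinge along the arm's -y; same axes as clamp_hinge. The place to push the arm down; it swings in an arc about the hinge
- stud_center (a point): centre of the stud's cross hole, on the axis of the upright round steel stud (18 mm), 133 mm above the bench, 14 mm below the stud's top, 8 mm above the lowered arm. Axes: the shaker's, NOT the hole's. The hole is level, straight through, 6.6 mm wide, mouths countersunk to 8 mm; it points up to 0.9 rad to either side of x. A leg in it can turn the stud (0.08 N m)
- clip: R-clip of 5 mm round spring wire with a red tab, 0.045 to 0.07 kg, lying flat on the bench, legs away from the robot; origin under the middle of the tab, axes as for clip_grip. The curved leg (bow) is on the -y side of the straight leg, reaching 15.5 mm from its axis
- clip_grip (a point): centre of the clip's red plastic tab, the part to hold: 30 mm along x, 24 mm along y, 10 mm high, 5 mm above the bench at the start. x runs along the straight leg from tab to tip, y to its left, z up out of the flat of the clip. The wire's axis lies 2.5 mm below this point (wire and tab share one flat underside)
- clip_seat (a point): point on the axis of the straight leg, 42 mm along x from clip_grip and 2.5 mm lower, that lies at the centre of the stud when the clip is home (about 2 mm of play). 3.5 mm beyond, the closed end of the bow's pocket meets the stud: a hard stop. The wire leaves the tab 27 mm before this point
- clip_tip (a point): end of the straight leg, 35 mm beyond clip_seat along x; the last 6 mm are 4 mm thick. The bow touches the stud when clip_seat is about 24 mm short of the stud's axis; the push peaks at 2 to 8 N between 23 and 15 mm short, and from 13 mm short the bow draws the clip in
- bow (a joint): angle in rad by which the bow of the R-clip is sprung open: 0 = relaxed (lying loose, or home on the stud), about 0.2 when its narrow neck passes the stud
- petri: round glass petri dish 61 mm across, 14 mm high; leave it alone. Origin: centre of its underside
- salt_jar: white screw-cap jar 56 mm across, 69 mm high; leave it alone. Origin: centre of its underside
- crucible: white porcelain crucible with lid, 43 mm across, 46 mm high; leave it alone. Origin: centre of its underside
Not all that is in view belongs to the job. What is shaped like the clip but turquoise is not meant.

How it is judged:
By the outcome, as a careful person would: the job done as asked, in the order asked, and still so for the second after the job is handed in, with the robot touching nothing.
It also fails if it takes over 72 s, if anything falls off the work surface, if the arm or the gripper's body presses on something with over 40 N, if the wrist force passes 120 N, or if a joint passes its speed limit or range.

ROBOT

A 7-joint arm with a two-finger parallel gripper is mounted at the origin on a cart in front of the work surface, level with it; the furniture and walls round the work are solid. World frame = base frame: x ahead of the robot, y to its left, z up, the work surface at z = 0. Lengths are in mm, angles in rad, forces in N, time in s.
With the tool pointing down it reaches from about 400 to 875 mm from the base axis. Payload 4.4 kg.
Tool frame: the origin (TCP) lies at the very end of the fingers, on their centre line; the grasp point (between the pads) lies 19 mm behind it; z points along the fingers, y is the line along which they close (so a half turn about z gives the same grasp; the last joint's range is limited). The gripper opens to 85 mm and grips with 20 to 120 N. Pads are 22 mm wide; open, the fingers measure 114 mm over their backs; the gripper's body (76 mm by 85 mm) begins 54 mm behind the grasp point. The pads swing forward as they close: fully open they stand 13 mm farther back than shut.
Start: joints at [-1.289, 0.628, 0.038, 1.517, -0.027, 0.996, -0.02], TCP at [221.517, 611.104, 231.313] pointing down, gripper open.
Joint ranges: [-3.06, 3.06], [-0.37, 2.12], [-1.25, 1.32], [0.18, 2.47], [-1.1, 4.24], [0.23, 1.98], [-2.94, 2.94]. Speed limits (rad/s): [2.57, 2.57, 3.14, 3.14, 3.14, 3.14, 3.14].

INTERFACE

Orientations are given as [roll, pitch, yaw] about the fixed x, y, z axes, in that order (R = Rz(yaw) Ry(pitch) Rx(roll)).
In Python, from cell import ctrl gives the robot as it stands.
- The arm moves only by the tool jog_arm, never from a script. Its argument "plan" is a list of rows, each an object of numbers: "tx", "ty", "tz": the shift along the tool's x, y, z as a fraction of full scale; "wx", "wy", "wz": the turn, a rotation vector about the tool's x, y, z as a fraction of full scale; "claw": the closure, from 0 (fully open) to 1 (shut). In form: [{"tx": .., "ty": .., "tz": .., "wx": .., "wy": .., "wz": .., "claw": ..}, ...]. A call has 1 to 12 rows; each row is the pose to reach, as a shift and turn from the pose commanded when the call began, along the tool's axes at that moment; what a row does not reach only later rows make up. Full scale, the value 1, is 300 mm for a shift and 90 degrees for a turn. A row lasts 1/10 s, in which the tool goes at most 50 mm and 8.59 degrees, less where a joint would pass 70% of its speed; a pose out of reach is approached as far as the arm can. A call with a number of a shift or a turn outside -1 to 1 is refused whole. A call with a gripper value outside its range is refused whole. The fingers move at their own pace and stop on an object; the grip force is fixed at half the most. Time passes only in rows, so rows that repeat a pose let the fingers close. It gives the time, the measured TCP pose, the force, the opening and the grip force at its end, in the units of the state.
- ctrl.read_state(): the state, without advancing time (a new reading comes with each control period).
- ctrl.get_image(name): name is "scene" or "top" or "wrist"; returns a dict with "img" (400x640x3 uint8, red, green, blue), "depth" (400x640 float32, mm along the optical axis (not along the pixel's ray), 0 where there is no reading), "fx", "fy", "cx", "cy" (pixels), "position" and "orientation" of the camera in the world; the wrist camera has in their place "hand_eye" (4x4, takes a point from camera to tool coordinates, whose origin is the TCP and whose axes are the flange's). Camera axes: x right, y down, z forward; pixel columns grow to the right and rows downward; lengths in mm; the calibration is good to about 2 mm. A picture is of the moment at which its call begins: read the wrist's pose just before it.
- ctrl.finish_job(): hands the job in; it is judged then, once.
Trained networks look in a picture, given as the dict that the camera call returned (one of the last four; its "shot" number tells which), for a name from the list of things; names that differ only in an ending like _2 or _b are one class to them, and where a whole thing is asked for, a point or a joint stands for the part that bears it (a point fixed in the world has none). Each returns a list of dicts, best first, with "score" (0 to 1); they miss things now and then, are a little off and sometimes report something else, mostly with a low value. They report only what shows in the picture. A call takes as long as a camera call. They do not tell look-alikes from the thing itself.
- ctrl.trace(picture, thing): "pixels" (400x640 bool, what is visible of it) and "extent" ([centre column, centre row, width, height] in pixels, round what is visible of it).
The state is a dict: "clock": time; "qpos": joint angles; "qd": joint speeds; "tau": joint torques, N m; "eef_pos": TCP position; "tool_rot": TCP orientation; "force": force on the tool from outside, world axes, zero at the start; "torque": the same for the moment, N m; "width": finger opening in mm; "gripper_force": force on a finger pad.
Only numpy, scipy, OpenCV 4.12 (cv2) and the standard library are available. Lean on these libraries where they do the work, as an engineer would, in place of code of your own. Each camera call takes 0.05 s, during which the arm holds its last target. There are 200 camera calls.

## Working session

There is one attempt and no reset: what is moved stays moved. The work goes in short steps, Python scripts to look and compute and a tool call to move; the robot and the scene stay as the last step left them, time stands still between calls to the robot, and variables do not carry over. Pictures are saved under pics/ and viewed, at most 10 in all, crops included, and the job is handed in when it is done.

Besides the shell and the picture viewer there is one more tool, called after "Emit:" as name(argument=value, ...) on one line, values as JSON. jog_arm: Moves the arm, as the interface text tells. Shift numbers are shares of 300 mm and turn numbers shares of 90 degrees, none past 1 either way. Its arguments: {"type":"object","properties":{"plan":{"type":"array"}},"required":["plan"]}

```bash
mkdir -p pics; cat > h.py <<'E'
import numpy as np, cv2
from scipy.spatial.transform import Rotation as R
from cell import ctrl
def rot(o):
    o=np.array(o,float)
    return o if o.shape==(3,3) else (R.from_euler('xyz',o).as_matrix() if o.size==3 else R.from_quat(o).as_matrix())
def pose(p,st=None):
    if 'hand_eye' in p:
        T=np.eye(4);T[:3,:3]=rot(st['tool_rot']);T[:3,3]=st['eef_pos'];return T@np.array(p['hand_eye'])
    T=np.eye(4);T[:3,:3]=rot(p['orientation']);T[:3,3]=p['position'];return T
def cloud(p,st=None):
    T=pose(p,st);v,u=np.mgrid[:400,:640];d=p['depth']
    c=np.stack([(u-p['cx'])/p['fx']*d,(v-p['cy'])/p['fy']*d,d],-1)
    w=c@T[:3,:3].T+T[:3,3]; w[d<=0]=np.nan; return w
def save(n,img): cv2.imwrite('pics/'+n+'.png',np.ascontiguousarray(img[...,::-1]))
def shift(st,target): # tool-frame shift fractions
    return rot(st['tool_rot']).T@(np.array(target)-st['eef_pos'])/300
E
python3 - <<'E'
from h import *
st=ctrl.read_state();print({k:np.round(v,3) for k,v in st.items()})
for n in ['scene','top']:
    p=ctrl.get_image(n);save(n,p['img']);print(n,p['position'],p['orientation'],p['fx'])
    w=cloud(p)
    for t in ['clip','shaker','clamp','stud_center','clamp_tongue','clip_grip','petri','salt_jar','crucible']:
        try:
            for r in ctrl.trace(p,t)[:3]:
                q=w[r['pixels']];print(t,round(r['score'],2),np.round(r['extent']),np.round(np.nanmedian(q,0)),np.round(np.nanmin(q,0)),np.round(np.nanmax(q,0)))
        except Exception as e: print(t,e)
E
```

```text
{'clock': np.float64(0.0), 'qpos': array([-1.289,  0.629,  0.038,  1.518, -0.027,  0.996, -0.02 ]), 'qd': array([-0.002,  0.001, -0.   ,  0.001, -0.001, -0.001, -0.   ]), 'tau': array([-0.0000e+00, -5.6340e+01,  1.2260e+00, -1.9345e+01,  1.1000e-02,
        1.0000e-02,  0.0000e+00]), 'eef_pos': array([221.304, 610.507, 230.39 ]), 'tool_rot': array([-3.14 ,  0.   ,  2.794]), 'force': array([ 0.426, -0.555,  0.508]), 'torque': array([ 0.005, -0.004,  0.022]), 'gripper_force': np.float64(0.0), 'width': np.float64(84.996)}
scene [  26.48342906 -853.8489572   462.33067241] [-1.99464943e+00 -1.96127795e-03 -5.89022196e-01] 371.05443958260537
clip 0.61 [334. 262.  34.  17.] [ 406. -329.    5.] [ 378. -341.   -2.] [ 468. -313.   12.]
shaker 0.88 [321. 177.  73. 103.] [ 528. -130.   56.] [ 462. -261.   -4.] [904. 460. 251.]
shaker 0.45 [329. 267.  33.  14.] [ 403. -329.    5.] [ 378. -341.   -2.] [ 465. -314.   12.]
shaker 0.4 [270. 246.  22.  16.] [ 345. -193.   14.] [ 320. -215.    0.] [ 375. -156.   15.]
clamp 0.94 [320. 147.  27.  44.] [539. -91. 183.] [ 524. -148.   27.] [903. 426. 251.]
[... 1243 characters left out ...]
8. -103.   61.] [ 463. -178.   -3.] [642.   5. 254.]
clamp_tongue 0.88 [267. 161.  50.  28.] [541. -84. 184.] [ 525. -143.   54.] [592. -22. 254.]
clip_grip 0.71 [365. 227.  10.  31.] [ 404. -325.    8.] [ 380. -338.   -3.] [ 463. -312.   14.]
clip_grip 0.55 [252. 244.  30.  19.] [372. -30.   7.] [354. -74.  -4.] [396.   0.  15.]
petri 0.83 [310. 255.  20.  25.] [ 350. -181.   15.] [ 320. -209.    6.] [ 378. -152.   21.]
salt_jar 0.64 [200. 246.  30.  26.] [364.  84.  69.] [338.  63.   7.] [394. 117.  74.]
salt_jar 0.57 [276. 179.  72.  63.] [ 528. -103.   61.] [ 463. -176.   -2.] [642.   7. 254.]
crucible 0.58 [426. 209.  13.  18.] [ 466. -477.   38.] [ 444. -510.   -3.] [ 497. -456.   47.]
```

```bash
python3 - <<'E'
import cv2,numpy as np
a=cv2.imread('pics/scene.png')[110:320,200:440];b=cv2.imread('pics/top.png')[130:290,180:450]
a=cv2.resize(a,(400,350),interpolation=2);b=cv2.resize(b,(400,237),interpolation=2)
s=cv2.imread('pics/scene.png')[115:235,270:390];t=cv2.imread('pics/top.png')[135:225,225:325]
s=cv2.resize(s,(350,350),interpolation=2);t=cv2.resize(t,(263,237),interpolation=2)
c=np.zeros((590,760,3),np.uint8);c[:350,:400]=a;c[352:589,:400]=b;c[:350,402:752]=s;c[352:589,402:665]=t
cv2.imwrite('pics/c1.png',c)
E
```

```text
(no output)
```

View pics/c1.png

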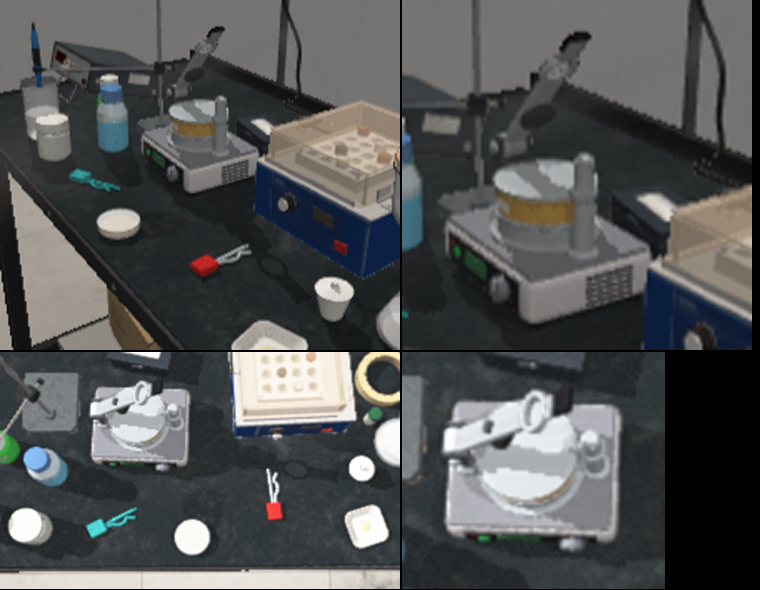

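```bash
python3 - <<'E'
from h import *
top=ctrl.get_image('top');sc=ctrl.get_image('scene')
for n,p in (('top',top),('scene',sc)):
    w=cloud(p);P=w.reshape(-1,3);C=p['img'].reshape(-1,3).astype(int)
    P0=P
    box=(P[:,0]>420)&(P[:,0]<660)&(P[:,1]>-230)&(P[:,1]<20)
    m=box&(abs(P[:,2]-55)<5)
    q=P[m];r=cv2.minAreaRect(q[:,:2].astype(np.float32));print(n,'box',len(q),r,np.median(q[:,2]))
    m=box&(P[:,1]<-110)&(P[:,2]>75)&(P[:,2]<160)
    q=P[m];print('right stuff');print(np.round(q[np.argsort(-q[:,2])][:12]))
    m=box&(P[:,2]>126);m&=~((P[:,1]<-150)&(P[:,2]<160))
    q=P[m];print('arm',len(q),np.round(q.min(0)),np.round(q.max(0)))
    c=q.mean(0);uu,s,vt=np.linalg.svd(q-c,full_matrices=False);print(np.round(c),np.round(vt,3),np.round(s/len(q)**.5,1))
    red=(C[:,0]>130)&(C[:,1]<60)&(C[:,2]<60)&(P[:,0]>340)&(P[:,0]<480)&(P[:,1]>-380)&(P[:,1]<-280)&(P[:,2]>6)
    print('tab',cv2.minAreaRect(P[red][:,:2].astype(np.float32)),P[red].mean(0),red.sum())
    for r in ctrl.trace(p,'clip'):
        q=P[r['pixels'].ravel()];
        if np.nanmedian(q[:,1])<-250:
            q=q[np.isfinite(q[:,0])];q=q[q[:,0]>416];print('legs',len(q),np.round(q[np.argsort(q[:,0])][::6]))
    # tall obstacles around
    m=(P[:,2]>140)&(P[:,0]>300)&(P[:,0]<750)&(P[:,1]>-420)&(P[:,1]<250)&~box
    q=P[m];
    H={}
    for a in q: k=(int(a[0]//50)*50,int(a[1]//50)*50);H[k]=max(H.get(k,0),int(a[2]))
    print('tall',{k:v for k,v in sorted(H.items())})
E
```

```text
top box 1282 ((542.4479370117188, -92.65165710449219), (161.0188751220703, 127.67805480957031), 87.69590759277344) 55.54742082522495
right stuff
[[ 543. -149.  149.]
 [ 538. -158.  149.]
 [ 541. -154.  149.]
 [ 536. -158.  149.]
 [ 543. -156.  148.]
 [ 543. -158.  148.]
 [ 534. -158.  148.]
 [ 536. -149.  148.]
 [ 541. -161.  148.]
 [ 546. -151.  148.]
 [ 541. -147.  147.]
 [ 539. -149.  147.]]
arm 586 [ 524. -149.  126.] [565. -21. 253.]
[541. -84. 185.] [[ 0.021  0.685 -0.728]
 [ 0.164  0.716  0.678]
 [-0.986  0.134  0.098]] [53.7 11.8  8.4]
tab ((393.42266845703125, -325.4444885253906), (27.157106399536133, 24.44118881225586), 11.077929496765137) [ 388.22840504 -326.43110561    9.24343436] 12
legs 48 [[ 417. -322.    8.]
 [ 421. -328.    3.]
 [ 425. -330.   10.]
 [ 429. -329.   -1.]
 [ 444. -328.    5.]
 [ 450. -318.    5.]
 [ 453. -318.    5.]
 [ 455. -321.    4.]]
tall {(350, 150): 214, (500, -400): 140, (500, -350): 141, (500, -300): 141, (550, -450): 141, (550, -400): 141, (550, -350): 141, (550, -300): 142, (550, 50): 311, (600, -450): 142, (600, -400): 141, (600, -350): 142,
[... 424 characters left out ...]
155.  147.]
 [ 540. -159.  147.]
 [ 545. -153.  147.]
 [ 533. -161.  146.]
 [ 537. -164.  146.]
 [ 546. -160.  146.]
 [ 544. -150.  146.]]
arm 372 [ 523. -150.  126.] [559. -25. 251.]
[539. -97. 189.] [[-0.007  0.651 -0.759]
 [-0.959  0.21   0.189]
 [-0.282 -0.73  -0.623]] [47.6  8.7  5.6]
tab ((394.6106262207031, -326.9949035644531), (29.24782371520996, 23.126157760620117), 6.64332914352417) [ 393.64220494 -328.0551784     9.88301074] 89
legs 57 [[ 417. -326.    4.]
 [ 422. -331.    5.]
 [ 428. -326.    2.]
 [ 435. -334.    5.]
 [ 438. -324.   -0.]
 [ 442. -335.    5.]
 [ 445. -329.    3.]
 [ 448. -324.    4.]
 [ 451. -321.    4.]
 [ 457. -323.    2.]]
tall {(350, 150): 211, (550, 50): 308}
```

Emit:
jog_arm(plan=[{"tz":-0.15,"claw":1},{"tz":-0.27,"claw":1},{"tx":-0.88,"ty":-0.67,"tz":-0.3,"wz":-0.22,"claw":1},{"tx":-0.88,"ty":-0.67,"tz":-0.3,"wz":-0.22,"claw":1},{"tx":-0.88,"ty":-0.67,"tz":-0.3,"wz":-0.22,"claw":1},{"tx":-0.88,"ty":-0.67,"tz":-0.3,"wz":-0.22,"claw":1},{"tx":-0.88,"ty":-0.67,"tz":-0.3,"wz":-0.22,"claw":1},{"tx":-0.88,"ty":-0.67,"tz":-0.3,"wz":-0.22,"claw":1},{"tx":-0.88,"ty":-0.67,"tz":-0.3,"wz":-0.22,"claw":1},{"tx":-0.88,"ty":-0.67,"tz":-0.3,"wz":-0.22,"claw":1}])

```text
invalid input at $.plan[0]: expected keys tx, ty, tz, wx, wy, wz, claw
```

Emit:
jog_arm(plan=[{"tx":0,"ty":0,"tz":-0.15,"wx":0,"wy":0,"wz":0,"claw":1},{"tx":0,"ty":0,"tz":-0.27,"wx":0,"wy":0,"wz":0,"claw":1},{"tx":-0.88,"ty":-0.67,"tz":-0.3,"wx":0,"wy":0,"wz":-0.22,"claw":1},{"tx":-0.88,"ty":-0.67,"tz":-0.3,"wx":0,"wy":0,"wz":-0.22,"claw":1},{"tx":-0.88,"ty":-0.67,"tz":-0.3,"wx":0,"wy":0,"wz":-0.22,"claw":1},{"tx":-0.88,"ty":-0.67,"tz":-0.3,"wx":0,"wy":0,"wz":-0.22,"claw":1},{"tx":-0.88,"ty":-0.67,"tz":-0.3,"wx":0,"wy":0,"wz":-0.22,"claw":1},{"tx":-0.88,"ty":-0.67,"tz":-0.3,"wx":0,"wy":0,"wz":-0.22,"claw":1},{"tx":-0.88,"ty":-0.67,"tz":-0.3,"wx":0,"wy":0,"wz":-0.22,"claw":1},{"tx":-0.88,"ty":-0.67,"tz":-0.3,"wx":0,"wy":0,"wz":-0.22,"claw":1}])

```text
clock: 2.2
eef_pos: [404.8, 326.7, 321.8]
tool_rot: [-3.139, 0.002, 3.13]
force: [0.2, 0.2, -1.1]
width: 0.4
gripper_force: 0.0
```

Emit:
jog_arm(plan=[{"tx":-0.12,"ty":-0.99,"tz":0,"wx":0,"wy":0,"wz":0,"claw":1},{"tx":-0.12,"ty":-0.99,"tz":0,"wx":0,"wy":0,"wz":0,"claw":1},{"tx":-0.12,"ty":-0.99,"tz":0,"wx":0,"wy":0,"wz":0,"claw":1},{"tx":-0.12,"ty":-0.99,"tz":0,"wx":0,"wy":0,"wz":0,"claw":1},{"tx":-0.12,"ty":-0.99,"tz":0,"wx":0,"wy":0,"wz":0,"claw":1},{"tx":-0.12,"ty":-0.99,"tz":0,"wx":0,"wy":0,"wz":0,"claw":1},{"tx":-0.12,"ty":-0.99,"tz":0,"wx":0,"wy":0,"wz":0,"claw":1}])

```text
clock: 2.9
eef_pos: [437.0, 28.6, 321.7]
tool_rot: [-3.139, 0.001, 3.129]
force: [0.2, 0.5, 0.1]
width: 0.0
gripper_force: 0.0
```

Emit:
jog_arm(plan=[{"tx":-0.05,"ty":-0.5,"tz":0,"wx":0,"wy":0,"wz":0,"claw":1},{"tx":-0.05,"ty":-0.5,"tz":0,"wx":0,"wy":0,"wz":0,"claw":1},{"tx":-0.05,"ty":-0.5,"tz":0,"wx":0,"wy":0,"wz":0,"claw":1},{"tx":-0.05,"ty":-0.5,"tz":0,"wx":0,"wy":0,"wz":0,"claw":1}])

```text
clock: 3.3
eef_pos: [451.4, -121.4, 321.7]
tool_rot: [-3.138, 0.001, 3.13]
force: [-0.1, 1.1, 0.6]
width: -0.1
gripper_force: 0.0
```

```bash
python3 - <<'E'
from h import *
st=ctrl.read_state();p=ctrl.get_image('wrist');save('w1',p['img'])
print(st['eef_pos'],st['qpos'],np.round(p['hand_eye'],3),p['fx'])
w=cloud(p,st);np.save('w1.npy',w)
for t in ['clamp','shaker','clamp_tongue']:
  for r in ctrl.trace(p,t)[:1]:
    q=w[r['pixels']];print(t,round(r['score'],2),np.round(r['extent']),np.round(np.nanmedian(q,0)))
E
```

```text
[ 451.41853808 -121.37531262  321.67283342] [ 0.01168446  0.26401473  0.24190798  1.88278543 -0.07006235  1.00096774
  1.84196644] [[-0.00000e+00 -9.60000e-01 -2.80000e-01  6.94950e+01]
 [ 1.00000e+00 -0.00000e+00 -1.00000e-03 -7.09000e-01]
 [ 1.00000e-03 -2.80000e-01  9.60000e-01 -1.43436e+02]
 [ 0.00000e+00  0.00000e+00  0.00000e+00  1.00000e+00]] 358.5509152131293
clamp 0.62 [393. 270.  62.  52.] [539. -65. 163.]
shaker 0.73 [355. 229. 145. 135.] [517. -85.  66.]
clamp_tongue 0.58 [391. 273.  64.  48.] [539. -64. 162.]
```

View pics/w1.png

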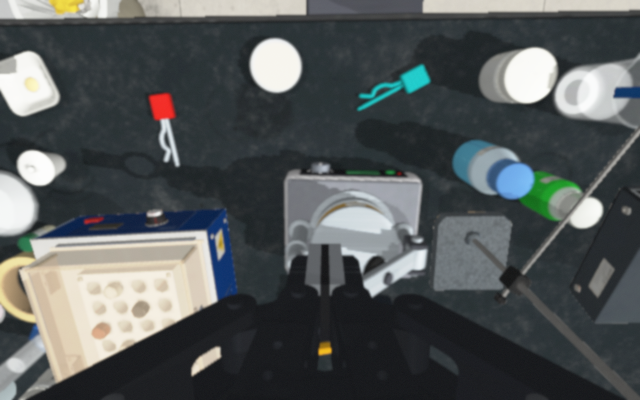

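Emit:
jog_arm(plan=[{"tx":-0.3,"ty":-0.02,"tz":0.0,"wx":0,"wy":0,"wz":0,"claw":1},{"tx":-0.3,"ty":-0.02,"tz":0.0,"wx":0,"wy":0,"wz":0,"claw":1},{"tx":-0.3,"ty":-0.02,"tz":0.1,"wx":0,"wy":0,"wz":0,"claw":1},{"tx":-0.3,"ty":-0.03,"tz":0.17,"wx":0,"wy":0,"wz":0,"claw":1},{"tx":-0.3,"ty":-0.03,"tz":0.2,"wx":0,"wy":0,"wz":0,"claw":1},{"tx":-0.3,"ty":-0.03,"tz":0.23,"wx":0,"wy":0,"wz":0,"claw":1}])

```text
clock: 4.1
eef_pos: [541.4, -122.4, 251.9]
tool_rot: [3.141, -0.0, -3.141]
force: [0.1, 0.3, 0.0]
width: -0.3
gripper_force: 0.0
```

Emit:
jog_arm(plan=[{"tx":0,"ty":-0.03,"tz":0.06,"wx":0,"wy":0,"wz":0,"claw":1},{"tx":0,"ty":-0.06,"tz":0.12,"wx":0,"wy":0,"wz":0,"claw":1},{"tx":0,"ty":-0.1,"tz":0.18,"wx":0,"wy":0,"wz":0,"claw":1}])

```text
clock: 4.4
eef_pos: [542.2, -152.9, 198.9]
tool_rot: [3.141, 0.003, -3.142]
force: [-0.0, 1.9, 1.3]
width: -0.3
gripper_force: 0.7
```

Emit:
jog_arm(plan=[{"tx":0,"ty":-0.04,"tz":-0.05,"wx":0,"wy":0,"wz":0,"claw":1},{"tx":0,"ty":-0.075,"tz":-0.03,"wx":0,"wy":0,"wz":0,"claw":1},{"tx":0,"ty":-0.08,"tz":0.04,"wx":0,"wy":0,"wz":0,"claw":1},{"tx":0,"ty":-0.1,"tz":0.1,"wx":0,"wy":0,"wz":0,"claw":1},{"tx":0,"ty":-0.12,"tz":0.17,"wx":0,"wy":0,"wz":0,"claw":1},{"tx":0,"ty":-0.13,"tz":0.19,"wx":0,"wy":0,"wz":0,"claw":1},{"tx":0,"ty":-0.13,"tz":0.19,"wx":0,"wy":0,"wz":0,"claw":1}])

```text
clock: 5.1
eef_pos: [540.8, -193.2, 140.8]
tool_rot: [3.141, -0.001, 3.139]
force: [-0.1, 0.7, 1.3]
width: 0.3
gripper_force: 0.0
```

```bash
python3 - <<'E'
from h import *
p=ctrl.get_image('scene');w=cloud(p)
save('s2',cv2.resize(p['img'][110:240,270:400],(650,650))[:600])
r=ctrl.trace(p,'clamp')[0];q=w[r['pixels']];q=q[np.isfinite(q[:,0])&(q[:,2]>105)&(q[:,0]<620)]
print(r['score'],np.round(q[np.argsort(q[:,1])][::8]))
print(ctrl.read_state()['eef_pos'])
E
```

```text
0.79 [[ 537. -205.  136.]
 [ 543. -202.  136.]
 [ 540. -200.  139.]
 [ 530. -198.  138.]
 [ 531. -194.  139.]
 [ 535. -188.  139.]
 [ 534. -177.  135.]
 [ 538. -172.  135.]
 [ 534. -168.  135.]
 [ 544. -164.  121.]
 [ 526. -159.  131.]
 [ 526. -155.  135.]
 [ 536. -145.  130.]
 [ 541. -137.  134.]
 [ 532. -129.  128.]
 [ 534. -125.  132.]
 [ 532. -119.  128.]
 [ 533. -114.  131.]
 [ 542. -109.  131.]
 [ 531. -108.  127.]
 [ 533. -104.  131.]
 [ 531. -102.  125.]
 [ 540.  -99.  109.]
 [ 537.  -98.  134.]
 [ 536.  -95.  131.]
 [ 534.  -94.  128.]
 [ 526.  -91.  117.]
 [ 533.  -86.  129.]
 [ 532.  -77.  126.]
 [ 541.  -69.  128.]
 [ 535.  -63.  124.]
 [ 548.  -57.  108.]
 [ 536.  -51.  126.]
 [ 534.  -45.  124.]
 [ 549.  -41.  109.]
 [ 530.  -40.  124.]
 [ 551.  -38.  128.]
 [ 539.  -36.  112.]
 [ 547.  -33.  110.]]
[ 541.61868622 -193.09958446  142.02361467]
```

View pics/s2.png

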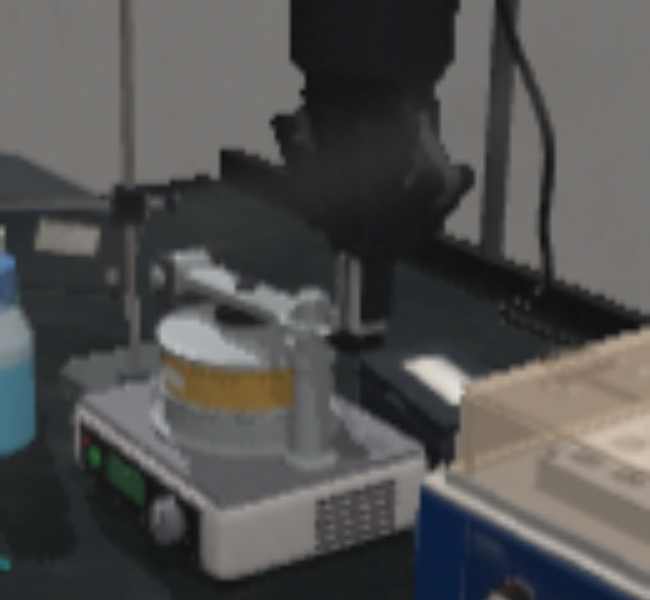

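The clamp arm is nearly down, with the fingertips on the tongue (350,335) and the stud at the eye (310,300). I'll push the last ~16 mm until it hits the hard stop.

Emit:
jog_arm(plan=[{"tx":0,"ty":0,"tz":0.03,"wx":0,"wy":0,"wz":0,"claw":1},{"tx":0,"ty":0,"tz":0.05,"wx":0,"wy":0,"wz":0,"claw":1},{"tx":0,"ty":0,"tz":0.06,"wx":0,"wy":0,"wz":0,"claw":1},{"tx":0,"ty":0,"tz":0.06,"wx":0,"wy":0,"wz":0,"claw":1}])

```text
clock: 5.6
eef_pos: [541.6, -193.1, 124.9]
tool_rot: [3.142, 0.001, 3.139]
force: [-2.4, 1.0, 14.1]
width: 0.0
gripper_force: 7.0
```

Emit:
jog_arm(plan=[{"tx":0,"ty":0,"tz":-0.15,"wx":0,"wy":0,"wz":0,"claw":1},{"tx":0.03,"ty":0,"tz":-0.2,"wx":0,"wy":-0.1,"wz":0,"claw":1},{"tx":0.03,"ty":0.123,"tz":-0.2,"wx":0,"wy":-0.19,"wz":0,"claw":1},{"tx":0.03,"ty":0.123,"tz":-0.16,"wx":0,"wy":-0.28,"wz":0,"claw":1},{"tx":0.03,"ty":0.123,"tz":-0.16,"wx":0,"wy":-0.37,"wz":0,"claw":1},{"tx":0.03,"ty":0.123,"tz":-0.16,"wx":0,"wy":-0.444,"wz":0,"claw":1},{"tx":0.03,"ty":0.123,"tz":-0.16,"wx":0,"wy":-0.444,"wz":0,"claw":1},{"tx":0.03,"ty":0.123,"tz":-0.16,"wx":0,"wy":-0.444,"wz":0,"claw":1}])

```text
clock: 6.4
eef_pos: [556.2, -160.5, 239.7]
tool_rot: [3.092, 0.526, 3.105]
force: [0.0, -0.6, -0.1]
width: 0.1
gripper_force: 0.0
```

```bash
python3 - <<'E'
from h import *
st=ctrl.read_state();p=ctrl.get_image('wrist');print(st['eef_pos'],st['tool_rot'],st['force'])
np.savez('w2.npz',img=p['img'],d=p['depth'],T=pose(p,st),w=cloud(p,st))
T=np.linalg.inv(pose(p,st))
for z in (125,133,147):
    c=T@np.array([540,-156,z,1]);print(z,p['fx']*c[0]/c[2]+p['cx'],p['fy']*c[1]/c[2]+p['cy'])
c=T@np.array([540,-156,133,1]);u=int(p['fx']*c[0]/c[2]+p['cx']);v=int(p['fy']*c[1]/c[2]+p['cy']);print(u,v)
u0=max(u-50,0);v0=max(v-40,0);print(u0,v0)
a=cv2.resize(p['img'][v0:v0+80,u0:u0+100],(700,560),interpolation=2);save('w2c',a)
w=cloud(p,st).reshape(-1,3);q=w[(abs(w[:,0]-540)<20)&(abs(w[:,1]+156)<20)&(w[:,2]>128)&(w[:,2]<160)]
print(len(q),q.min(0),q.max(0)); t=q[q[:,2]>145]; print(t.mean(0))
s=q[(q[:,2]<142)];f=lambda a:np.hypot(s[:,0]-a[0],s[:,1]-a[1])-9
from scipy.optimize import least_squares
print(least_squares(f,[540,-156],loss='soft_l1').x)
E
```

```text
[ 556.19055767 -160.51019012  239.67837269] [3.09216338 0.52641266 3.10532688] [ 0.02823265 -0.60420789 -0.07606396]
125 324.9309777939234 89.2972334314292
133 325.49595141259255 96.07628713897732
147 326.55648080821 108.8014578261662
325 96
275 56
1033 [ 531.71088837 -163.90831237  128.08832711] [ 549.31989106 -146.19672359  149.72655321]
[ 539.73688143 -155.10796974  147.26672603]
[ 541.49147442 -155.30718106]
```

View pics/w2c.png

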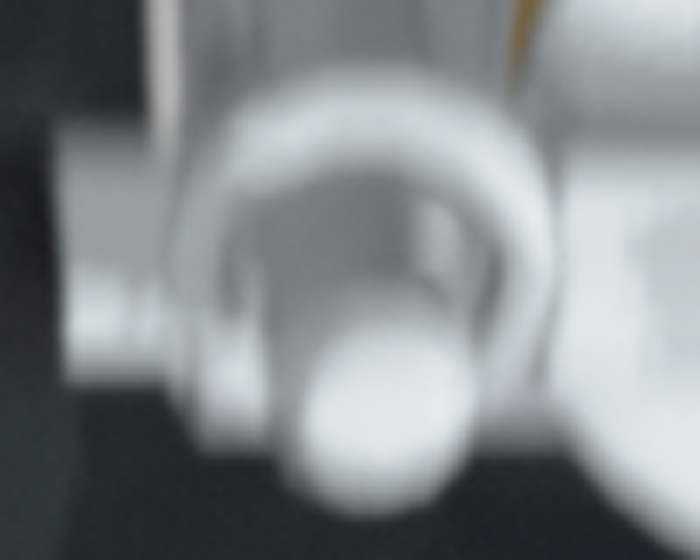

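```bash
python3 - <<'E'
from h import *
st=ctrl.read_state();print(st['eef_pos'],st['qpos'],st['tool_rot'],st['qd'])
E
```

```text
[ 557.97306154 -161.82549821  243.05490664] [ 3.57945481e-01  3.64066285e-01  1.58960649e-04  2.17311579e+00
 -1.09907115e+00  2.32678059e-01  2.94078135e+00] [3.09442046 0.53321163 3.10537183] [-0.03263724  0.03043501  0.03502607 -0.02117225 -0.01746441 -0.00465577
  0.01512466]
```

Emit:
jog_arm(plan=[{"tx":0,"ty":0,"tz":-0.05,"wx":0,"wy":0.1,"wz":0,"claw":1},{"tx":0,"ty":0,"tz":-0.05,"wx":0,"wy":0.2,"wz":0,"claw":1},{"tx":0,"ty":0,"tz":-0.05,"wx":0,"wy":0.3,"wz":0,"claw":1},{"tx":0,"ty":0,"tz":-0.05,"wx":0,"wy":0.34,"wz":0,"claw":1},{"tx":0,"ty":0,"tz":-0.05,"wx":0,"wy":0.34,"wz":0,"claw":1}])

```text
clock: 6.95
eef_pos: [552.7, -159.6, 253.2]
tool_rot: [3.102, -0.008, 3.136]
force: [0.7, 0.4, -0.2]
width: -0.1
gripper_force: 0.0
```

Emit:
jog_arm(plan=[{"tx":0,"ty":0,"tz":0,"wx":0,"wy":0,"wz":1,"claw":1},{"tx":0,"ty":0,"tz":0,"wx":0,"wy":0,"wz":1,"claw":1},{"tx":0,"ty":0,"tz":0,"wx":0,"wy":0,"wz":1,"claw":1},{"tx":0,"ty":0,"tz":0,"wx":0,"wy":0,"wz":1,"claw":1},{"tx":0,"ty":0,"tz":0,"wx":0,"wy":0,"wz":1,"claw":1},{"tx":0,"ty":0,"tz":0,"wx":0,"wy":0,"wz":1,"claw":1},{"tx":0,"ty":0,"tz":0,"wx":0,"wy":0,"wz":1,"claw":1},{"tx":0,"ty":0,"tz":0,"wx":0,"wy":0,"wz":1,"claw":1},{"tx":0,"ty":0,"tz":0,"wx":0,"wy":0,"wz":1,"claw":1},{"tx":0,"ty":0,"tz":0,"wx":0,"wy":0,"wz":1,"claw":1},{"tx":0,"ty":0,"tz":0,"wx":0,"wy":0,"wz":1,"claw":1}])

```text
clock: 8.05
eef_pos: [549.9, -160.3, 252.3]
tool_rot: [-3.135, -0.042, 1.557]
force: [1.7, 0.1, 0.3]
width: 0.3
gripper_force: 0.0
```

Emit:
jog_arm(plan=[{"tx":0,"ty":0,"tz":0,"wx":0,"wy":0,"wz":1,"claw":1},{"tx":0,"ty":0,"tz":0,"wx":0,"wy":0,"wz":1,"claw":1},{"tx":0,"ty":0,"tz":0,"wx":0,"wy":0,"wz":1,"claw":1},{"tx":0,"ty":0,"tz":0,"wx":0,"wy":0,"wz":1,"claw":1},{"tx":0,"ty":0,"tz":0,"wx":0,"wy":0,"wz":1,"claw":1},{"tx":0,"ty":0,"tz":0,"wx":0,"wy":0,"wz":1,"claw":1},{"tx":0,"ty":0,"tz":0,"wx":0,"wy":0,"wz":1,"claw":1},{"tx":0,"ty":0,"tz":0,"wx":0,"wy":0,"wz":1,"claw":1},{"tx":0,"ty":0,"tz":0,"wx":0,"wy":0,"wz":1,"claw":1},{"tx":0,"ty":0,"tz":0,"wx":0,"wy":0,"wz":1,"claw":1},{"tx":0,"ty":0,"tz":0,"wx":0,"wy":0,"wz":1,"claw":1}])

```text
clock: 9.15
eef_pos: [550.0, -160.3, 252.3]
tool_rot: [-3.1, 0.007, -0.014]
force: [-0.3, 0.7, -0.6]
width: -0.1
gripper_force: 0.0
```

```bash
python3 - <<'E'
from h import *
st=ctrl.read_state();print(st['eef_pos'],st['qpos'],st['tool_rot'],st['qd'])
E
```

```text
[ 549.99201276 -160.34062202  252.32299452] [-0.40736893  0.85132719  1.29129573  1.71411506 -0.87441605  1.30691909
 -0.49331331] [-3.0995045   0.00685151 -0.01381422] [-0.00485093  0.01054663  0.01864018  0.00107993 -0.0138541   0.01322031
 -0.63733602]
```

Emit:
jog_arm(plan=[{"tx":0,"ty":-0.016,"tz":0,"wx":-0.027,"wy":-0.1,"wz":0,"claw":1},{"tx":0,"ty":-0.016,"tz":0,"wx":-0.027,"wy":-0.19,"wz":0,"claw":1},{"tx":0,"ty":-0.016,"tz":0,"wx":-0.027,"wy":-0.28,"wz":0,"claw":1},{"tx":0,"ty":-0.016,"tz":0.05,"wx":-0.027,"wy":-0.37,"wz":0,"claw":1},{"tx":0,"ty":-0.016,"tz":0.12,"wx":-0.027,"wy":-0.45,"wz":0,"claw":1},{"tx":0,"ty":-0.016,"tz":0.2,"wx":-0.027,"wy":-0.5,"wz":0,"claw":1},{"tx":0,"ty":-0.016,"tz":0.26,"wx":-0.027,"wy":-0.5,"wz":0,"claw":1},{"tx":0,"ty":-0.016,"tz":0.26,"wx":-0.027,"wy":-0.5,"wz":0,"claw":1},{"tx":0,"ty":-0.016,"tz":0.26,"wx":-0.027,"wy":-0.5,"wz":0,"claw":1}])

```text
clock: 10.05
eef_pos: [549.3, -153.0, 176.7]
tool_rot: [-3.138, 0.789, 0.007]
force: [-0.4, -0.4, 0.9]
width: 0.1
gripper_force: 0.0
```

```bash
cat > look.py <<'E'
from h import *
import sys
st=ctrl.read_state();p=ctrl.get_image('wrist');print(st['eef_pos'],st['tool_rot'],st['qpos'])
T=np.linalg.inv(pose(p,st));pr=lambda X:(lambda c:(p['fx']*c[0]/c[2]+p['cx'],p['fy']*c[1]/c[2]+p['cy']))(T@np.array([*X,1]))
S=(541,-155.3)
u,v=map(int,pr((*S,133)));u0=max(u-50,0);v0=max(v-40,0);print(u,v,u0,v0)
np.savez('last.npz',img=p['img'],d=p['depth'],T=pose(p,st),k=[p['fx'],p['fy'],p['cx'],p['cy']])
save(sys.argv[1],cv2.resize(p['img'][v0:v0+80,u0:u0+100],(750,600),interpolation=2))
w=cloud(p,st).reshape(-1,3);q=w[(abs(w[:,0]-S[0])<20)&(abs(w[:,1]-S[1])<20)&(w[:,2]>129)&(w[:,2]<160)]
t=q[q[:,2]>144];print('top',t.mean(0) if len(t) else 0)
s=q[(q[:,2]<142)]
from scipy.optimize import least_squares
print(len(s),least_squares(lambda a:np.hypot(s[:,0]-a[0],s[:,1]-a[1])-9,S,loss='soft_l1').x)
E
python3 look.py w3c
```

```text
[ 549.32977609 -153.01827498  176.65212646] [-3.13799018  0.78936057  0.00746114] [-0.21871826  1.27682719  1.1173486   1.08065599 -0.55224459  1.92456792
 -0.79596494]
327 186 277 146
top [ 544.66929386 -154.77396755  146.69081268]
763 [ 540.98055428 -154.49346848]
```

View pics/w3c.png

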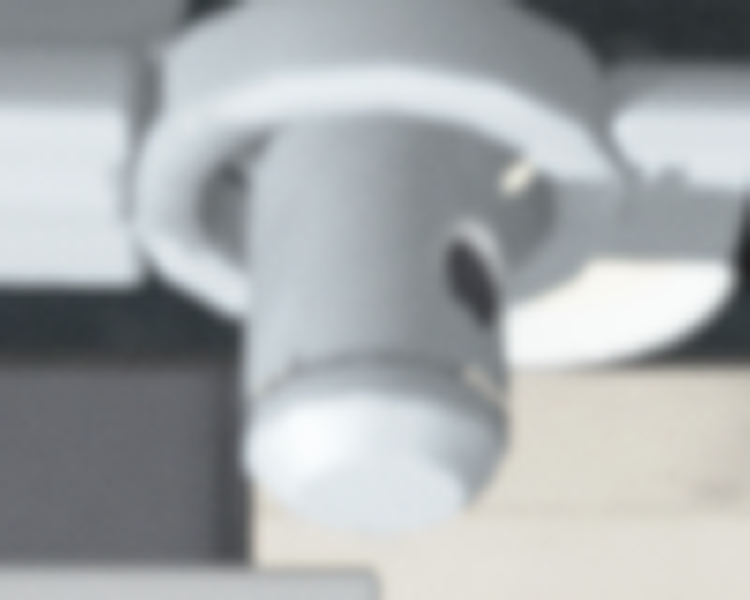

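```bash
python3 - <<'E'
import numpy as np
L=np.load('last.npz');T=L['T'];fx,fy,cx,cy=L['k']
def hit(u,v,S):
    d=T[:3,:3]@np.array([(u-cx)/fx,(v-cy)/fy,1]);o=T[:3,3]
    a=d[:2]@d[:2];e=o[:2]-S;b=2*d[:2]@e;c=e@e-81
    D=b*b-4*a*c;t=(-b-np.sqrt(D))/2/a if D>0 else -b/2/a
    return o+t*d
for S in [(541,-154.5),(540.5,-155.3),(541,-155.5)]:
  for uv in [(472,272),(465,268)]:
    h=hit(277+uv[0]/7.5,146+uv[1]/7.5,np.array(S));print(S,uv,h,np.degrees(np.arctan2(h[1]-S[1],h[0]-S[0])))
# edge check at row 272 -> stud axis y
for c in (246,508,377):
    d=T[:3,:3]@np.array([(277+c/7.5-cx)/fx,(146+272/7.5-cy)/fy,1]);o=T[:3,3];t=(541-o[0])/d[0];print(c,(o+t*d)[1:])
E
```

```text
(541, -154.5) (472, 272) [ 546.75659488 -161.41820898  133.80637145] -50.23638710843136
(541, -154.5) (465, 268) [ 547.30300707 -160.92433668  133.8247635 ] -45.54618341099792
(540.5, -155.3) (472, 272) [ 547.11842745 -161.39888663  134.02482432] -42.660594633017
(540.5, -155.3) (465, 268) [ 547.53551787 -160.91261866  133.96560775] -38.58128552232195
(541, -155.5) (472, 272) [ 547.83008405 -161.3608832   134.45448001] -40.632835869574606
(541, -155.5) (465, 268) [ 548.21621426 -160.8783131   134.37794205] -36.69751301781636
246 [-145.93535695  130.4044898 ]
508 [-164.24215246  130.31915293]
377 [-155.08644346  130.36183214]
```

Emit:
jog_arm(plan=[{"tx":-0.1,"ty":0,"tz":-0.1,"wx":0,"wy":0.09,"wz":0,"claw":0.6},{"tx":-0.19,"ty":0,"tz":-0.19,"wx":0,"wy":0.18,"wz":0,"claw":0.3},{"tx":-0.19,"ty":0,"tz":-0.19,"wx":0,"wy":0.27,"wz":0,"claw":0.3},{"tx":-0.19,"ty":0,"tz":-0.19,"wx":0,"wy":0.36,"wz":0,"claw":0.3},{"tx":-0.19,"ty":0,"tz":-0.19,"wx":0,"wy":0.45,"wz":0,"claw":0.3},{"tx":-0.19,"ty":0,"tz":-0.19,"wx":0,"wy":0.503,"wz":0,"claw":0.3},{"tx":-0.19,"ty":0,"tz":-0.19,"wx":0,"wy":0.503,"wz":0,"claw":0.3}])

```text
clock: 10.8
eef_pos: [547.4, -153.5, 259.4]
tool_rot: [-3.134, -0.005, 0.001]
force: [-0.2, 0.8, 0.9]
width: 59.8
gripper_force: 0.0
```

Emit:
jog_arm(plan=[{"tx":-0.4,"ty":0.1,"tz":0,"wx":0,"wy":0,"wz":0,"claw":0.3},{"tx":-0.6,"ty":0.3,"tz":0,"wx":0,"wy":0,"wz":0,"claw":0.3},{"tx":-0.6,"ty":0.57,"tz":0,"wx":0,"wy":0,"wz":0,"claw":0.3},{"tx":-0.6,"ty":0.57,"tz":0.1,"wx":0,"wy":0,"wz":0,"claw":0.3},{"tx":-0.6,"ty":0.57,"tz":0.2,"wx":0,"wy":0,"wz":0,"claw":0.3},{"tx":-0.6,"ty":0.57,"tz":0.32,"wx":0,"wy":0,"wz":0,"claw":0.3},{"tx":-0.6,"ty":0.57,"tz":0.35,"wx":0,"wy":0,"wz":0,"claw":0.3},{"tx":-0.6,"ty":0.57,"tz":0.35,"wx":0,"wy":0,"wz":0,"claw":0.3},{"tx":-0.6,"ty":0.57,"tz":0.35,"wx":0,"wy":0,"wz":0,"claw":0.3}])

```text
clock: 11.7
eef_pos: [371.8, -325.6, 151.2]
tool_rot: [-3.138, -0.0, 0.006]
force: [0.2, 0.3, 0.2]
width: 59.7
gripper_force: 0.0
```

```bash
python3 - <<'E'
from h import *
st=ctrl.read_state();p=ctrl.get_image('wrist');print(st['eef_pos'],st['tool_rot'],st['qpos'],st['width'])
w=cloud(p,st);P=w.reshape(-1,3);C=p['img'].reshape(-1,3).astype(int)
T=pose(p,st)
def plane(uv,z):
    d=np.c_[(uv[:,0]-p['cx'])/p['fx'],(uv[:,1]-p['cy'])/p['fy'],np.ones(len(uv))]@T[:3,:3].T
    t=(z-T[2,3])/d[:,2];return T[:3,3]+t[:,None]*d
red=((p['img'][...,0]>130)&(p['img'][...,1]<60)&(p['img'][...,2]<60)).astype(np.uint8)
n,l,s,c=cv2.connectedComponentsWithStats(red);i=1+np.argmax(s[1:,4]);print(s[i],c[i])
v,u=np.where(l==i);q=plane(np.c_[u,v],10);print(cv2.minAreaRect(q[:,:2].astype(np.float32)),q.mean(0))
r=cv2.minAreaRect(q[:,:2].astype(np.float32))
# light legs
g=p['img'].min(-1);m=(g>110)
vv,uu=np.where(m);q=plane(np.c_[uu,vv],2.5);k=(q[:,0]>410)&(q[:,0]<480)&(abs(q[:,1]+325)<30);q=q[k]
for x in range(412,476,5):
    s_=q[(abs(q[:,0]-x)<2.5)];
    if len(s_): print(x,np.round(s_[:,1].min(),1),np.round(s_[:,1].max(),1),len(s_))
print(q[:,0].max())
u0=max(int(c[i][0])-90,0);v0=max(int(c[i][1])-110,0);print(u0,v0)
save('w4',cv2.resize(p['img'][v0:v0+150,u0:u0+180],(720,600),interpolation=2))
E
```

```text
[ 371.8404867  -325.56392493  151.2351376 ] [-3.13812351e+00 -1.98547844e-04  6.15400328e-03] [ 0.03795602  0.77112899  1.03300727  2.04065727 -0.89728651  0.87585929
  0.02855059] 59.68766708685904
[ 308  137   33   40 1105] [324.58733032 157.10769231]
((395.79461669921875, -325.8503112792969), (30.49312400817871, 24.122535705566406), 6.015340805053711) [ 395.7382679  -325.84480873   10.        ]
412 -330.9 -321.2 73
417 -330.9 -321.2 78
422 -332.4 -320.4 98
427 -334.7 -319.6 89
432 -335.5 -319.6 96
437 -336.2 -318.8 84
442 -335.3 -318.0 99
447 -334.5 -317.3 100
452 -330.5 -317.3 100
457 -332.7 -316.5 103
462 -333.5 -315.8 97
467 -332.6 -315.8 45
472 -319.6 -315.8 18
472.04084278907607
234 47
```

View pics/w4.png

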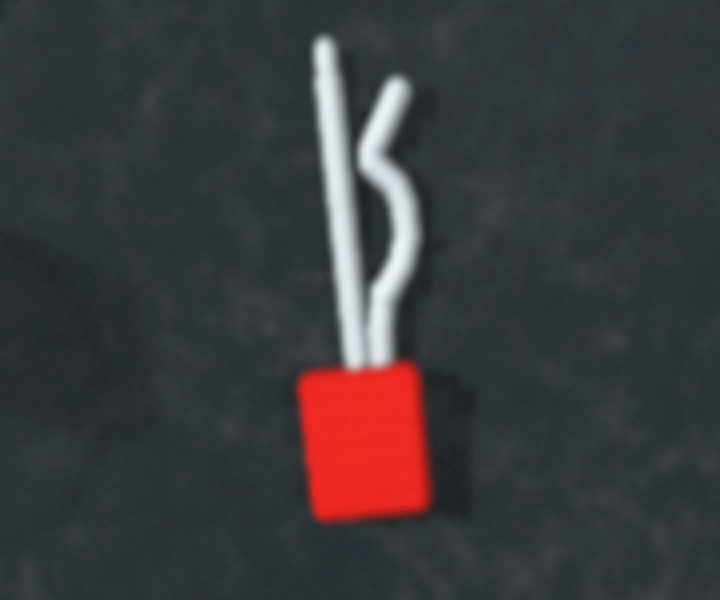

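Emit:
jog_arm(plan=[{"tx":0.08,"ty":0,"tz":0.1,"wx":0,"wy":0,"wz":-0.063,"claw":0.3},{"tx":0.08,"ty":0,"tz":0.25,"wx":0,"wy":0,"wz":-0.063,"claw":0.4},{"tx":0.08,"ty":0,"tz":0.4,"wx":0,"wy":0,"wz":-0.063,"claw":0.4},{"tx":0.08,"ty":0,"tz":0.46,"wx":0,"wy":0,"wz":-0.063,"claw":0.4},{"tx":0.08,"ty":0,"tz":0.495,"wx":0,"wy":0,"wz":-0.063,"claw":0.4},{"tx":0.08,"ty":0,"tz":0.495,"wx":0,"wy":0,"wz":-0.063,"claw":0.4},{"tx":0.08,"ty":0,"tz":0.495,"wx":0,"wy":0,"wz":-0.063,"claw":0.4}])

```text
clock: 12.45
eef_pos: [396.2, -324.6, 3.0]
tool_rot: [-3.139, -0.002, 0.106]
force: [0.1, -0.1, 0.9]
width: 51.1
gripper_force: 0.0
```

Emit:
jog_arm(plan=[{"tx":0,"ty":0,"tz":0,"wx":0,"wy":0,"wz":0,"claw":1},{"tx":0,"ty":0,"tz":0,"wx":0,"wy":0,"wz":0,"claw":1},{"tx":0,"ty":0,"tz":0,"wx":0,"wy":0,"wz":0,"claw":1},{"tx":0,"ty":0,"tz":0,"wx":0,"wy":0,"wz":0,"claw":1}])

```text
clock: 12.85
eef_pos: [395.7, -324.4, 3.0]
tool_rot: [-3.139, -0.001, 0.105]
force: [0.1, 1.1, 6.6]
width: 21.9
gripper_force: 58.8
```

Emit:
jog_arm(plan=[{"tx":0,"ty":0,"tz":-0.05,"wx":0,"wy":0,"wz":0,"claw":1},{"tx":0,"ty":0,"tz":-0.2,"wx":0,"wy":0,"wz":0.08,"claw":1},{"tx":0,"ty":0,"tz":-0.35,"wx":0,"wy":0,"wz":0.17,"claw":1},{"tx":0.04,"ty":-0.12,"tz":-0.45,"wx":0,"wy":0,"wz":0.26,"claw":1},{"tx":0.08,"ty":-0.26,"tz":-0.52,"wx":0,"wy":0,"wz":0.35,"claw":1},{"tx":0.12,"ty":-0.4,"tz":-0.55,"wx":0,"wy":0,"wz":0.44,"claw":1},{"tx":0.16,"ty":-0.54,"tz":-0.55,"wx":0,"wy":0,"wz":0.53,"claw":1},{"tx":0.2,"ty":-0.68,"tz":-0.55,"wx":0,"wy":0,"wz":0.589,"claw":1},{"tx":0.23,"ty":-0.79,"tz":-0.55,"wx":0,"wy":0,"wz":0.589,"claw":1},{"tx":0.23,"ty":-0.79,"tz":-0.55,"wx":0,"wy":0,"wz":0.589,"claw":1},{"tx":0.23,"ty":-0.79,"tz":-0.55,"wx":0,"wy":0,"wz":0.589,"claw":1}])

```text
clock: 13.95
eef_pos: [439.0, -81.0, 168.0]
tool_rot: [-3.139, 0.003, -0.818]
force: [-0.6, -0.1, -0.8]
width: 21.7
gripper_force: 59.3
```

```bash
cat > look2.py <<'E'
from h import *
import sys
st=ctrl.read_state();p=ctrl.get_image('wrist');print(st['eef_pos'],st['tool_rot'],st['qpos'],st['width'])
T=pose(p,st);Rt=rot(st['tool_rot'])
# leg in tool frame: plane at tool z = -0.5 (wire axis 0.5 above..)
zt=float(sys.argv[2]) if len(sys.argv)>2 else 0.5
H=np.array(p['hand_eye'])
g=p['img'].astype(int);red=(g[...,0]>110)&(g[...,1]<60)&(g[...,2]<60)
lg=(g.min(-1)>95)
def plane(m,z):
    v,u=np.where(m);d=np.c_[(u-p['cx'])/p['fx'],(v-p['cy'])/p['fy'],np.ones(len(u))]@H[:3,:3].T
    t=(z-H[2,3])/d[:,2];return H[:3,3]+t[:,None]*d
q=plane(red,zt-7.5);k=(abs(q[:,0])<40)&(abs(q[:,1])<25);q=q[k];print('tab',len(q),q.min(0),q.max(0))
q=plane(lg,zt);k=(q[:,0]>14)&(q[:,0]<85)&(abs(q[:,1])<22);q=q[k]
for x in range(17,84,5):
    s=q[abs(q[:,0]-x)<1.5]
    if len(s): print(x,np.round(np.sort(s[:,1])[[0,-1]],1),len(s))
print('tip',q[abs(q[:,1])<4][:,0].max() if len(q) else 0)
save(sys.argv[1],cv2.resize(p['img'][:300,200:440],(640,800))[:600])
E
python3 look2.py w5
```

```text
[438.96642354 -81.04855117 168.01674416] [-3.13940226e+00  2.82840188e-03 -8.17859100e-01] [-0.60602855  0.78293839  1.22053447  2.14810815 -0.96325618  0.94356282
 -1.19693041] 21.740529329054237
tab 3546 [-14.87480385 -12.10949583  -7.        ] [16.78689663 10.68398866 -7.        ]
17 [-3.   6.9] 167
22 [-3.   7.6] 176
27 [-2.9  9.7] 185
32 [-2.9 12.9] 191
37 [-2.9 14.4] 196
42 [-21.7  14.4] 188
47 [-22.   14.2] 341
52 [-21.7  11.7] 397
57 [-21.9  11.5] 555
62 [-21.7  14.5] 729
67 [-21.9  15.2] 701
72 [-22.   10.4] 643
77 [-21.9  16. ] 770
82 [-22.   18.1] 951
tip 84.80816115490757
```

View pics/w5.png

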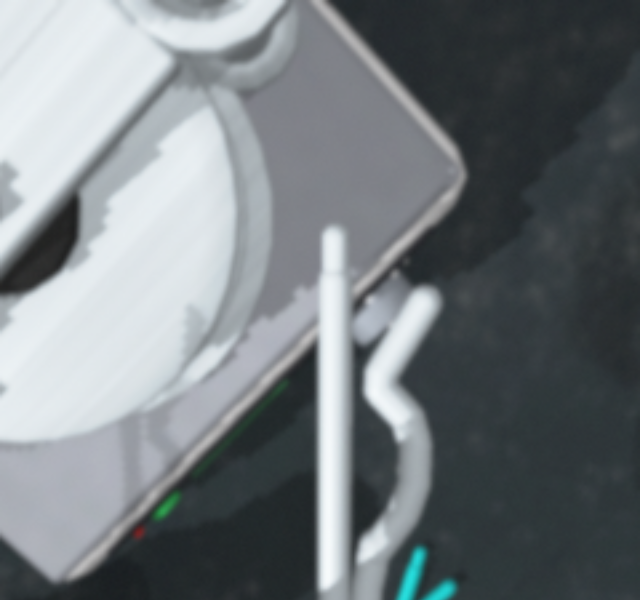

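Emit:
jog_arm(plan=[{"tx":0.076,"ty":-0.079,"tz":0,"wx":0,"wy":0,"wz":0,"claw":1},{"tx":0.076,"ty":-0.079,"tz":0.06,"wx":0,"wy":0,"wz":0,"claw":1},{"tx":0.076,"ty":-0.079,"tz":0.115,"wx":0,"wy":0,"wz":0,"claw":1},{"tx":0.076,"ty":-0.079,"tz":0.115,"wx":0,"wy":0,"wz":0,"claw":1},{"tx":0.076,"ty":-0.079,"tz":0.115,"wx":0,"wy":0,"wz":0,"claw":1}])

```text
clock: 14.5
eef_pos: [471.5, -83.7, 133.8]
tool_rot: [-3.139, 0.003, -0.823]
force: [-0.1, 0.0, -0.5]
width: 21.7
gripper_force: 59.3
```

```bash
cat > look3.py <<'E'
from h import *
import sys
st=ctrl.read_state();p=ctrl.get_image('wrist');print(st['eef_pos'],st['tool_rot'],st['force'])
T=pose(p,st);Ti=np.linalg.inv(T);H=np.linalg.inv(np.array(p['hand_eye']))
f=lambda c:np.array([p['fx']*c[0]/c[2]+p['cx'],p['fy']*c[1]/c[2]+p['cy']])
print('stud top px',f(Ti@[541,-155,147,1]),'hole',f(Ti@[541,-155,133,1]),'tip',f(H@[77.5,-.5,.5,1]))
w=cloud(p,st).reshape(-1,3);q=w[(abs(w[:,0]-541)<15)&(abs(w[:,1]+155)<15)&(w[:,2]>144)&(w[:,2]<152)]
print('top',len(q),q.mean(0) if len(q) else 0,q.min(0),q.max(0))
c=f(Ti@[541,-155,140,1]);u0=int(c[0])-40;v0=max(int(c[1])-15,0);print(u0,v0)
save(sys.argv[1],cv2.resize(p['img'][v0:v0+80,u0:u0+80],(600,600),interpolation=2))
E
python3 look3.py w6
```

```text
[471.45804656 -83.68955395 133.7979546 ] [-3.13933155e+00  2.90765258e-03 -8.23389469e-01] [-0.10339079  0.00214063 -0.50607797]
stud top px [318.49297576   8.01719848] hole [319.20477546  16.74535424] tip [324.79418586  80.42950284]
top 1721 [ 539.29286517 -152.94309824  147.07249605] [ 532.1741713  -162.69082069  144.04181802] [ 548.90680708 -145.87045391  149.73501839]
278 0
```

View pics/w6.png

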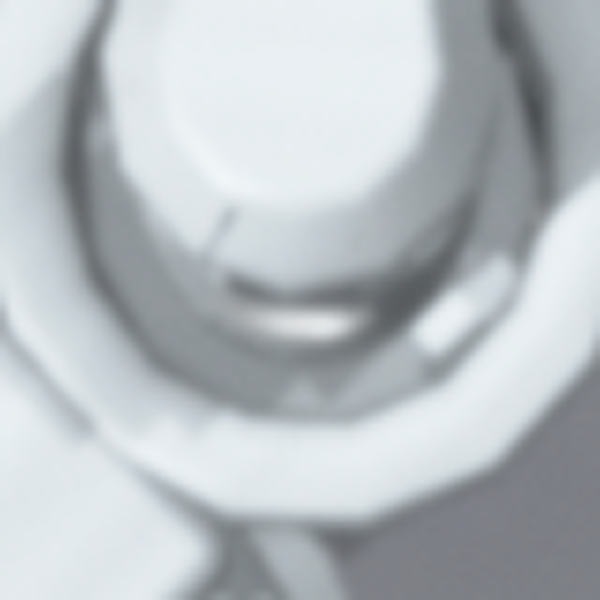

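Emit:
jog_arm(plan=[{"tx":-0.005,"ty":-0.017,"tz":0,"wx":0,"wy":0,"wz":0.02,"claw":1},{"tx":-0.005,"ty":-0.017,"tz":0,"wx":0,"wy":0,"wz":0.02,"claw":1},{"tx":-0.005,"ty":-0.017,"tz":0,"wx":0,"wy":0,"wz":0.02,"claw":1}])

```text
clock: 14.85
eef_pos: [474.6, -78.0, 133.9]
tool_rot: [-3.139, 0.002, -0.851]
force: [-0.0, 0.3, -0.3]
width: 22.0
gripper_force: 59.3
```

```bash
cat > off.py <<'E'
from h import *
st=ctrl.read_state();Rt=rot(st['tool_rot']);o=Rt.T@(np.array([540.9,-155,133])-st['eef_pos'])
print(np.round(st['eef_pos'],1),np.round(st['tool_rot'],4),'stud in tool',np.round(o,2),'F',np.round(Rt.T@st['force'],1))
E
python3 off.py
```

```text
[474.6 -78.  133.9] [-3.1389e+00  2.5000e-03 -8.5140e-01] stud in tool [101.58   0.91   0.63] F [-0.3 -0.2  0.3]
```

Emit:
jog_arm(plan=[{"tx":0.015,"ty":0.005,"tz":0,"wx":0,"wy":0,"wz":0,"claw":1},{"tx":0.03,"ty":0.005,"tz":0,"wx":0,"wy":0,"wz":0,"claw":1},{"tx":0.03,"ty":0.005,"tz":0,"wx":0,"wy":0,"wz":0,"claw":1}])

```text
clock: 15.15
eef_pos: [479.8, -86.4, 133.5]
tool_rot: [-3.139, 0.002, -0.853]
force: [-0.1, -0.5, -0.8]
width: 22.1
gripper_force: 59.3
```

```bash
python3 off.py; python3 look3.py w7
```

```text
[479.8 -86.4 133.5] [-3.1393e+00  2.2000e-03 -8.5250e-01] stud in tool [91.84 -0.86  0.3 ] F [0.3 0.4 0.8]
[479.81480357 -86.41650408 133.49877598] [-3.13927996e+00  2.15066903e-03 -8.52548295e-01] [-0.11717728 -0.54107784 -0.7785091 ]
stud top px [323.54084558  33.33543797] hole [323.73399007  39.40353704] tip [324.92020115  80.38050524]
top 2266 [ 540.90366604 -154.64614493  147.09295424] [ 532.27189424 -163.55773342  144.00378781] [ 549.76967448 -146.02689915  150.19921261]
283 21
```

View pics/w7.png

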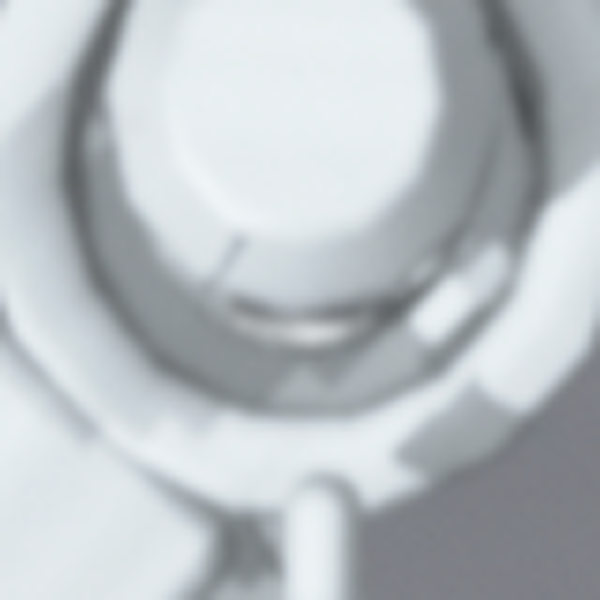

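Emit:
jog_arm(plan=[{"tx":0,"ty":-0.003,"tz":0,"wx":0,"wy":0,"wz":0,"claw":1},{"tx":0.008,"ty":-0.003,"tz":0,"wx":0,"wy":0,"wz":0,"claw":1},{"tx":0.016,"ty":-0.003,"tz":0,"wx":0,"wy":0,"wz":0,"claw":1},{"tx":0.024,"ty":-0.003,"tz":0,"wx":0,"wy":0,"wz":0,"claw":1},{"tx":0.03,"ty":-0.003,"tz":0,"wx":0,"wy":0,"wz":0,"claw":1}])

```text
clock: 15.7
eef_pos: [486.0, -91.8, 133.2]
tool_rot: [-3.139, 0.003, -0.852]
force: [0.3, 0.4, -1.5]
width: 21.8
gripper_force: 59.3
```

```bash
python3 off.py
```

```text
[486.  -91.8 133.2] [-3.1394  0.0033 -0.852 ] stud in tool [ 8.37e+01  2.80e-01 -4.00e-02] F [-0.1 -0.5  1.5]
```

Emit:
jog_arm(plan=[{"tx":0.008,"ty":0,"tz":-0.001,"wx":0,"wy":0,"wz":0,"claw":1},{"tx":0.016,"ty":0,"tz":-0.001,"wx":0,"wy":0,"wz":0,"claw":1},{"tx":0.024,"ty":0,"tz":-0.001,"wx":0,"wy":0,"wz":0,"claw":1},{"tx":0.032,"ty":0,"tz":-0.001,"wx":0,"wy":0,"wz":0,"claw":1},{"tx":0.032,"ty":0,"tz":-0.001,"wx":0,"wy":0,"wz":0,"claw":1}])

```text
clock: 16.2
eef_pos: [492.4, -99.1, 133.5]
tool_rot: [-3.139, 0.003, -0.852]
force: [-0.1, 0.0, -0.2]
width: 21.8
gripper_force: 59.3
```

```bash
python3 off.py
```

```text
[492.4 -99.1 133.5] [-3.1394e+00  3.1000e-03 -8.5210e-01] stud in tool [73.99  0.26  0.29] F [-0.1  0.1  0.2]
```

Emit:
jog_arm(plan=[{"tx":0.01,"ty":0,"tz":0,"wx":0,"wy":0,"wz":0,"claw":1},{"tx":0.02,"ty":0,"tz":0,"wx":0,"wy":0,"wz":0,"claw":1},{"tx":0.03,"ty":0,"tz":0,"wx":0,"wy":0,"wz":0,"claw":1},{"tx":0.036,"ty":0,"tz":0,"wx":0,"wy":0,"wz":0,"claw":1}])

```text
clock: 16.6
eef_pos: [498.5, -106.9, 133.2]
tool_rot: [-3.14, 0.005, -0.852]
force: [-3.0, 2.0, -0.5]
width: 21.8
gripper_force: 59.4
```

```bash
python3 off.py
```

```text
[ 498.5 -106.9  133.2] [-3.1402  0.0052 -0.8525] stud in tool [64.15 -0.3  -0.09] F [-3.4  0.9  0.5]
```

Emit:
jog_arm(plan=[{"tx":0.01,"ty":0,"tz":0,"wx":0,"wy":0,"wz":0,"claw":1},{"tx":0.02,"ty":0,"tz":0,"wx":0,"wy":0,"wz":0,"claw":1},{"tx":0.03,"ty":0,"tz":0,"wx":0,"wy":0,"wz":0,"claw":1},{"tx":0.03,"ty":0,"tz":0,"wx":0,"wy":0,"wz":0,"claw":1}])

```text
clock: 17.0
eef_pos: [505.2, -115.0, 133.6]
tool_rot: [-3.14, 0.002, -0.853]
force: [-3.1, -1.8, 0.1]
width: 21.9
gripper_force: 59.4
```

```bash
python3 off.py
```

```text
[ 505.2 -115.   133.6] [-3.1405e+00  1.7000e-03 -8.5310e-01] stud in tool [53.59 -0.58  0.47] F [-0.7  3.5 -0.1]
```

Emit:
jog_arm(plan=[{"tx":0.01,"ty":0,"tz":0,"wx":0,"wy":0,"wz":0,"claw":1},{"tx":0.02,"ty":0,"tz":0,"wx":0,"wy":0,"wz":0,"claw":1},{"tx":0.03,"ty":0,"tz":0,"wx":0,"wy":0,"wz":0,"claw":1},{"tx":0.038,"ty":0,"tz":0,"wx":0,"wy":0,"wz":0,"claw":1},{"tx":0.038,"ty":0,"tz":0,"wx":0,"wy":0,"wz":0,"claw":1}])

```text
clock: 17.5
eef_pos: [513.3, -122.5, 133.4]
tool_rot: [-3.139, 0.003, -0.852]
force: [-0.9, -1.9, 0.1]
width: 21.9
gripper_force: 59.4
```

```bash
python3 off.py
```

```text
[ 513.3 -122.5  133.4] [-3.1389e+00  3.0000e-03 -8.5170e-01] stud in tool [42.68  0.66  0.31] F [ 0.8  2.  -0.1]
```

Emit:
jog_arm(plan=[{"tx":0.003,"ty":0,"tz":0,"wx":0,"wy":0,"wz":0,"claw":1},{"tx":0.003,"ty":0,"tz":0,"wx":0,"wy":0,"wz":0,"claw":1},{"tx":0.003,"ty":0,"tz":0,"wx":0,"wy":0,"wz":0,"claw":0.55},{"tx":0.003,"ty":0,"tz":0,"wx":0,"wy":0,"wz":0,"claw":0.55},{"tx":0.003,"ty":0,"tz":0,"wx":0,"wy":0,"wz":0,"claw":0.55},{"tx":0.003,"ty":0,"tz":0,"wx":0,"wy":0,"wz":0,"claw":0.55}])

```text
clock: 18.1
eef_pos: [513.5, -122.6, 133.4]
tool_rot: [-3.139, 0.004, -0.852]
force: [-1.0, 0.2, -0.2]
width: 38.1
gripper_force: 0.0
```

Emit:
jog_arm(plan=[{"tx":0,"ty":0,"tz":-0.03,"wx":0,"wy":0,"wz":0,"claw":0.55},{"tx":0,"ty":0,"tz":-0.1,"wx":0,"wy":0,"wz":0,"claw":0.55},{"tx":-0.1,"ty":0,"tz":-0.2,"wx":0,"wy":0,"wz":0,"claw":0.55},{"tx":-0.2,"ty":0,"tz":-0.3,"wx":0,"wy":0,"wz":0,"claw":0.55},{"tx":-0.2,"ty":0,"tz":-0.3,"wx":0,"wy":0,"wz":0,"claw":0.55}])

```text
clock: 18.6
eef_pos: [473.3, -76.3, 226.4]
tool_rot: [-3.135, 0.003, -0.85]
force: [0.1, -0.8, 0.1]
width: 38.3
gripper_force: 0.0
```

```bash
python3 - <<'E'
from h import *
st=ctrl.read_state();p=ctrl.get_image('wrist');print(st['eef_pos'],st['width'],st['force'])
T=pose(p,st);Ti=np.linalg.inv(T);c=Ti@[520,-135,133,1];u=int(p['fx']*c[0]/c[2]+p['cx']);v=int(p['fy']*c[1]/c[2]+p['cy']);print(u,v)
u0=max(u-75,0);v0=max(v-60,0)
save('w8',cv2.resize(p['img'][v0:v0+120,u0:u0+150],(750,600),interpolation=2))
w=cloud(p,st);g=p['img'].astype(int);red=(g[...,0]>120)&(g[...,1]<70)&(g[...,2]<70)
q=w[red];q=q[(q[:,2]>90)&(abs(q[:,0]-520)<50)];print('tab',len(q),np.nanmean(q,0),cv2.minAreaRect(q[:,:2].astype(np.float32)))
E
```

```text
[473.34092584 -76.25798601 226.43866152] 38.33399564098875 [ 0.0684683  -0.80773091  0.08199626]
332 89
tab 1572 [ 514.50651533 -121.94693571  135.30142645] ((514.2326049804688, -121.66680908203125), (22.95123291015625, 28.127094268798828), 38.60157012939453)
```

View pics/w8.png

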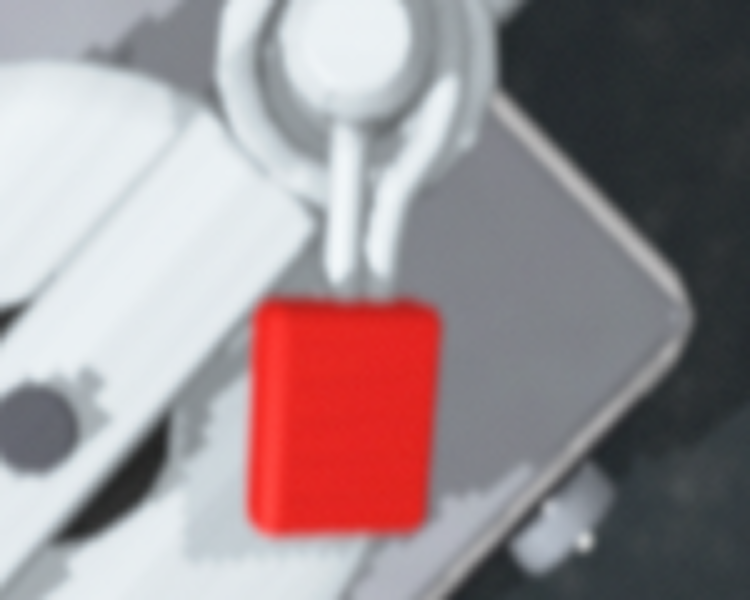

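The clip is home: the straight leg enters the stud at (345,125), and the bow wraps its right side at (440,100). The arm is down, and the gripper is clear.

```bash
python3 -c "
from cell import ctrl
print(ctrl.finish_job())"
```

```text
the job is handed in; nothing more can be done
None
```

I swung the clamp arm down to its hard stop with the stud through its eye, pushed the R-clip through the stud's cross hole until the bow sprang over, released it, and handed the job in at about 19 s; no verdict came back.

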